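# Turn down the air and hold the pan off the coals

### The job

The fire is too fierce for the yam: turn the lever of the valve on the coal pot's air pipe clockwise (seen from above) to half open, at 45 degrees to the pipe, and only then take the pan by the wooden grip of its clip-on handle, lift it straight up off the coal pot and hold it level and still above the middle of the pot, about 8 cm clear of the pot rests. Keep the pan level all the way with both yam slices in it, leave everything else where it is, and finish while holding the pan in the air.

Things in the scene. Friction and masses are not known exactly. Their poses are not given: they have to be found in the camera images.
- coalpot: Fixed steel coal pot with air pipe and blower. Origin on the ledge under the pipe. In its frame: pot (250 mm across, rim 128 mm high, three rests topping out 140 mm high) centred at y +140 mm; pipe (34 mm thick, 45 mm high) runs along y to the black blower (98 mm high) at y -310 mm; ball valve at y -150 mm. The swing door on the pot's -x side is fixed ajar, not used.
- pot_top (a point): Point on the pot's centre line, level with the tops of the three pot rests (140 mm above the ledge). z up. The pan's underside starts at this height.
- valve (a joint): Opening of the ball valve in rad, vertical axis: 0 = closed (lever square to the pipe, pointing to the coal pot's -x, the robot's side), 1.571 = fully open (lever along the pipe, pointing to the blower); grows counter-clockwise from above; half open = 0.785. Starts mostly or fully open. Stiff (about 0.15 N m), stays where left.
- valve_grip (a point): On the valve's axis at mid-height of the flat steel lever, 110 mm above the ledge; turns with the lever. Lever 16 mm wide (this frame's y), 14 mm high, from +22 to -75 mm along this frame's x (long end to -x). Can be pinched across its width at this point and turned; the brass valve body below ends 85 mm above the ledge, a 14 mm stem joins them.
- pan: Loose aluminium pan on the pot rests: foot 170 mm, rim 200 mm across, 50 mm deep, 0.3 to 0.6 kg, z up. Origin: centre of its underside. A rigid clip-on handle bridges the rim along the pan's x: two wires carry a dark wooden grip bar 100 mm long (x), 16 mm wide (y), 18 mm high, centred 100 mm straight above the origin. Centre of mass under the middle of the bar, within a few mm.
- yam_a: Loose light-brown yam slice, a disc 50 mm across and 18 mm thick, 35 g, lying in the pan on its +y side of the handle. Origin at the centre of its underside.
- yam_b: The same, on the pan's -y side of the handle.
- tongs: Loose steel tongs lying on the ledge in front of the coal pot, about 240 mm long along x, 50 mm wide, 20 mm high. Leave alone. Origin at the middle, on the underside.
- bowl: Loose upturned white plastic bowl, 170 mm across, 72 mm high, on the left. Leave alone. Origin under its centre.
- cup: Loose white ceramic cup, 76 mm across, 80 mm high, behind the air pipe. Leave alone. Origin under its centre.
- block: Loose wooden block 90 x 60 x 45 mm high, in front of the air pipe. Leave alone. Origin under its centre.
- jar: Loose glass jar with steel cap, 70 mm across, 100 mm high, behind the air pipe near the blower. Leave alone. Origin under its centre.
- spatula: Loose spatula 260 mm long, lying on the right beyond the blower. Leave alone. Origin on its underside.
There are look-alikes about, which are no part of the job. What is shaped like the yam_b but pink is not meant.

How it is judged:
By the outcome, as a careful person would: the job done as asked, in the order asked, and still so for the second after the job is handed in, while the arm keeps its last pose, push and grip.
It also fails if it takes over 54 s, if anything falls off the work surface, if the arm or the gripper's body presses on something with over 40 N, if the wrist force passes 120 N, or if a joint passes its speed limit or range.

### The arm

A 6-joint arm with a two-finger parallel gripper is mounted at the origin on the work surface. World frame = base frame: x ahead of the robot, y to its left, z up, the work surface at z = 0. Lengths are in m, angles in rad, forces in N, time in s.
With the tool pointing down it reaches from about 0.225 to 0.875 m from the base axis. Payload 3.4 kg.
Tool frame: the origin (TCP) lies where the fingers leave the gripper's body, on its centre line; the fingertips stand 73 mm ahead of it and the grasp point (between the pads) lies 54 mm ahead of it (manip.pinch_z is the distance from the TCP to the grasp point, in m); z points along the fingers, y is the line along which they close (so a half turn about z gives the same grasp; the last joint's range is limited). The gripper opens to 85 mm and grips with 20 to 120 N. Pads are 22 mm wide; open, the fingers measure 114 mm over their backs; the gripper's body (76 mm by 85 mm) begins 54 mm behind the grasp point. The pads swing forward as they close: fully open they stand 13 mm farther back than shut.
Start: joints at [-1.254, 0.276, 1.505, -0, 1.361, -0.121], TCP at [0.244, -0.521, 0.304] pointing down, gripper open.
Joint ranges: [-2.89, 2.89], [-0.75, 2.08], [0.22, 2.7], [-1.18, 4.32], [0.11, 2.71], [-2.7, 2.7]. Speed limits (rad/s): [2.57, 2.57, 3.14, 3.14, 3.14, 3.14].

### API

Orientations are given as a unit quaternion [w, x, y, z].
In Python, from rig import readout, imaging, manip gives the robot as it stands. The module is installed in compiled form; this text tells all that it offers.
- The arm moves only by the tool servo_tool, never from a script. Its argument "moves" is a list of rows, each an object with "dp": the shift along the tool's x, y, z in units of 0.2 m (1.0 is 0.2 m), a list of three; "delta_rot": the turn, a rotation vector about the tool's x, y, z in units of 0.1 rad (1.0 is 0.1 rad), a list of three; "fingers": the opening, from 0 (shut) to 1 (fully open). In form: [{"dp": [dx, dy, dz], "delta_rot": [wx, wy, wz], "fingers": fingers}, ...]. A call has 1 to 5 rows; each row shifts and turns the commanded pose from where the row before left it, along the tool's axes as they then stand; what a row does not reach is not made up. A row lasts 1/10 s, in which the tool goes at most 50 mm and 8.59 degrees, less where a joint would pass 70% of its speed; a pose out of reach is approached as far as the arm can. A call with a number of a shift or a turn outside -1 to 1 is refused whole. A call with a gripper value outside its range is refused whole. The fingers move at their own pace and stop on an object; "force" is the grip in N (left out, the last holds). Time passes only in rows, so rows that do not move let the fingers close. It gives the time, the measured TCP pose, the force, the opening and the grip force at its end, in the units of the state.
- readout.get_state(): the state, without advancing time (a new reading comes with each control period).
- imaging.get_image(name): name is "side" or "top" or "wrist"; returns (picture, depth): 400x640x3 uint8, red, green, blue; 400x640 float32, m along the optical axis (not along the pixel's ray), 0 where there is no reading.
- imaging.calibration(name): a dict with "intrinsics" (3x3 intrinsics, pixels), "R" (3x3) and "t" (3): a world point X has camera coordinates R X + t; the wrist camera has in their place "hand_eye" (4x4, takes a point from camera to tool coordinates, whose origin is the TCP and whose axes are the flange's). Camera axes: x right, y down, z forward; pixel columns grow to the right and rows downward; lengths in m; the calibration is good to about 2 mm. A picture is of the moment at which its call begins: read the wrist's pose just before it. calibration takes no time and is no camera call.
- manip.sign_off(): hands the job in; it is judged then, once.
The state is a dict: "clock": time; "qpos": joint angles; "qd": joint speeds; "effort": joint torques, N m; "position": TCP position; "ee_rot": TCP orientation; "contact_force": force on the tool from outside, world axes, zero at the start; "moment": the same for the moment, N m; "width": finger opening in m; "gripper_force": force on a finger pad.
Only numpy, scipy, OpenCV 4.12 (cv2) and the standard library are available. Lean on these libraries where they do the work, as an engineer would, in place of code of your own. Each camera call takes 0.05 s, during which the arm holds its last target. There are 200 camera calls.

## Working session

There is one attempt and no reset: what is moved stays moved. The work goes in short steps, Python scripts to look and compute and a tool call to move; the robot and the scene stay as the last step left them, time stands still between calls to the robot, and variables do not carry over. Pictures are saved under pics/ and viewed, at most 10 in all, crops included, and the job is handed in when it is done.

Besides the shell and the picture viewer there is one more tool, called after ">>>" by a JSON object that holds its "method" and its "body", one argument or row to a line. servo_tool: Moves the arm, as the interface text tells. Its arguments: {"type":"object","properties":{"moves":{"type":"array"},"force":{"type":"number"}},"required":["moves"]}

```bash
mkdir -p pics
cat > h.py <<'E'
import numpy as np, cv2
from rig import readout, imaging, manip
def cam(n):
    c=imaging.calibration(n); return np.array(c["intrinsics"]),np.array(c["R"]),np.array(c["t"])
def cloud(n,depth):
    K,R,t=cam(n); v,u=np.mgrid[0:400,0:640]
    p=np.stack([(u-K[0,2])/K[0,0]*depth,(v-K[1,2])/K[1,1]*depth,depth],-1)
    return (p-t)@R
def plane(n,uv,z):
    K,R,t=cam(n); d=np.linalg.inv(K)@[uv[0],uv[1],1]; d=R.T@d; o=-R.T@t
    return o+d*(z-o[2])/d[2]
E
python3 - <<'E'
from h import *
for n in("top","side"):
    p,d=imaging.get_image(n); cv2.imwrite(f"pics/{n}0.png",p[:,:,::-1]); np.savez(f"{n}0.npz",p=p,d=d)
    K,R,t=cam(n); print(n,-R.T@t,R[2],K[0,0],(d==0).mean())
print(readout.get_state())
E
```

```text
top [ 0.41509047 -0.00819332  1.25541469] [ 0.12942248 -0.00604532 -0.99157112] 385.52232382623805 0.004046875
side [0.00491095 1.15188822 1.43673362] [ 0.30837234 -0.63008797 -0.71266798] 464.9221689146569 0.004109375
{'clock': 0.1, 'qpos': array([-1.25401415e+00,  2.76575861e-01,  1.50602944e+00, -4.20033192e-06,
        1.36071801e+00, -1.20998398e-01]), 'qd': array([ 0.0002853 , -0.00218746, -0.00246289, -0.00116926, -0.00211224,
       -0.00052625]), 'effort': array([ 9.70666842e-04, -4.17699087e+01, -2.46406764e+01, -3.23684571e-04,
        5.85505055e-03,  5.77822760e-06]), 'position': array([ 0.24364195, -0.52043257,  0.30309183]), 'ee_rot': array([-8.60987367e-04,  9.76138560e-01,  2.17146872e-01, -8.66174341e-05]), 'contact_force': array([0.24428808, 0.86470728, 0.39557405]), 'moment': array([-0.04480849, -0.03768011,  0.02552026]), 'gripper_force': 0.0, 'width': 0.08557452883908022}
```

View pics/top0.png

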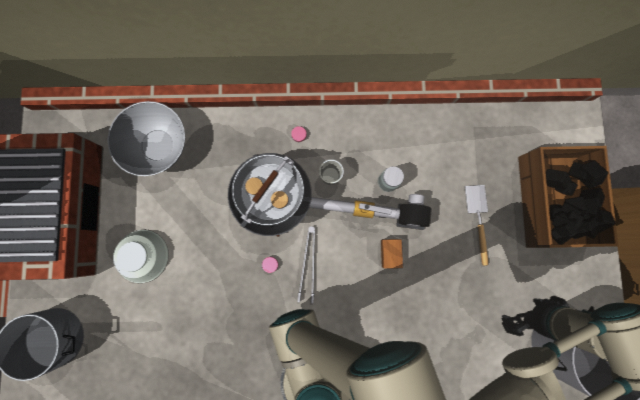

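View pics/side0.png

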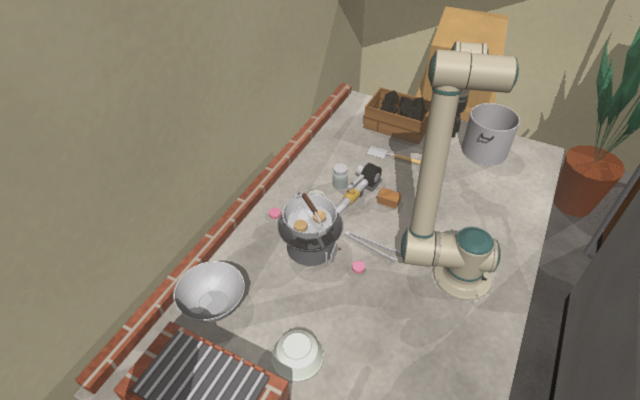

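Top view: pan on pot at (270,193), valve with yellow body around (363,209), blower (414,212), dark grip bar around (266,186), pink look-alike discs at (299,133) and (270,264), tongs (308,265), block (392,253). The side view agrees. Next I measure pot, lever and bar.

Run:
```python
from h import *
z=np.load("top0.npz"); p,d=z["p"],z["d"]; W=cloud("top",d)
a=cv2.resize(p[170:235,225:435],None,fx=3.8,fy=3.8,interpolation=cv2.INTER_CUBIC)
cv2.imwrite("pics/crop1.png",a[:,:,::-1])
def rep(name,m):
    v,u=np.nonzero(m); P=W[m]; 
    (c,s,ang)=cv2.minAreaRect((P[:,:2]*1000).astype(np.float32)); print(name,len(P),"uv",u.mean().round(1),v.mean().round(1),"med",np.median(P,0).round(4),"rect",np.round(c,1),np.round(s,1),round(ang,1))
v,u=np.mgrid[0:400,0:640]
reg=(u>225)&(u<320)&(v>145)&(v<245)
hsv=cv2.cvtColor(p,cv2.COLOR_RGB2HSV)
rep("pot rim",reg&(abs(W[...,2]-.128)<.008))
rep("panrim",reg&(abs(W[...,2]-.190)<.006))
rep("bar z",reg&(W[...,2]>.236))
br=reg&(hsv[...,0]<15)&(hsv[...,1]>110)&(hsv[...,2]<140)
n,l,st,c=cv2.connectedComponentsWithStats(br.astype(np.uint8))
for i in range(1,n):
    if st[i,4]>15: rep("brown",l==i)
r2=(u>335)&(u<405)&(v>190)&(v<230)
rep("lever z>.1",r2&(W[...,2]>.1)&(W[...,2]<.13)&(W[...,1]>-.4))
rep("blower",(u>385)&(u<440)&(v>190)&(v<235)&(abs(W[...,2]-.098)<.006)&(hsv[...,2]<70))
rep("yellow",r2&(hsv[...,0]>15)&(hsv[...,0]<32)&(hsv[...,1]>120))
rep("pipe",(u>312)&(u<345)&(v>190)&(v<225)&(W[...,2]>.025)&(W[...,2]<.06))
for vv in range(200,220): print(vv,(W[vv,350:402:2,2]*1000).astype(int))
```

```text
pot rim 643 uv 268.5 198.1 med [0.5551 0.1362 0.1263] rect [574.4 134.7] [246.2 245.1] 88.8
panrim 395 uv 265.6 187.7 med [0.588  0.145  0.1888] rect [578.1 130.9] [196.5 196.1] 88.9
bar z 337 uv 265.8 188.0 med [0.569  0.1255 0.2481] rect [502.1  98.5] [242.3 130.8] 22.4
brown 172 uv 264.3 186.2 med [0.5767 0.1337 0.2486] rect [496.   86.5] [233.2  87.7] 28.9
lever z>.1 186 uv 375.0 208.4 med [ 0.5257 -0.1771  0.1162] rect [ 525.3 -177.9] [96.7 16.6] 77.8
blower 262 uv 418.2 214.0 med [ 0.5075 -0.3102  0.0955] rect [ 507.7 -308.9] [51.6 60.4] 86.9
yellow 189 uv 362.5 210.2 med [ 0.5203 -0.1431  0.0639] rect [ 530.2 -151.3] [60.3 46. ] 81.1
pipe 212 uv 328.5 204.6 med [ 0.5437 -0.0413  0.0563] rect [547.7 -41.2] [102.1  33.9] 81.7
200 [-1 -4  0 55  2 -1  0 -1  2  2 -1  0  0 -2 -3 -2  0  5 -1  1 -1  2 -1  1
 -1 -1]
201 [-2 -2 -7 62 56 53 54 55  1  2 -1  0 -2 -1  0  2 -2 -4 -3  0 -2 -2  1 -2
  2  0]
202 [52 50 -4 62 65 62 58 59 55 56 56 48  0  3 -1  0 -4 -4  4 -1 -1  2  3  4
  1 -1]
203 [ 61  56  55  66  70 115 113  65  63  62  58  58  61   1   0   0   0   1
  -2  -1  -2   0   0  -4  -
[... 1030 characters left out ...]
 62  61 110 112 118
 116 115 115  65  65  58  66  55]
213 [ -4  -1  61  61  64  63  64  65  64  62  63  64  61  55  61  55  58 111
 116 116 118  60  58  63  62  55]
214 [ -4   2  54  58  56  60  62  64  60  62  65  62  55  58  58  59  57  58
  58  58 107  59  56  59  58  57]
215 [-6  1 50 52 55 54 55 56 61 65 65 55 50 53 54 56 53 55 55 55 53 58 59 60
 62 57]
216 [-3  0 -1  1 45 43 50 54 54 57 55 56 -1  2 47 46 52 54 51 56 55 56 57 61
 55 59]
217 [ 1  4 -4 -1 -4  0 -5  1 45 47 46 55 -1  0  1  1 12 16 44 48 50 52 56 50
 58 60]
218 [ 1  0  1 -2 -2 -2 -3 -2  0  0  0 -2  1  2 -5 -1  0  0 -2  0  0 -2 49 47
 52 63]
219 [-3 -1 -1 -1  1 -5 -1  1  0 -5  3 -1  1  2 -2  0  0  0  6 -2 -1 -1 -5  1
 13 60]
```

View pics/crop1.png

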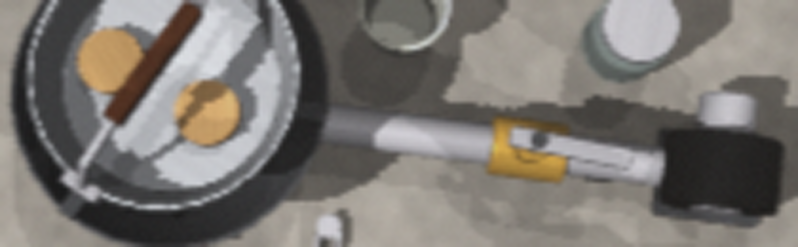

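The crop shows the lever from (515,130) to (635,160) with its bolt at (540,140), so its long end points to the blower. The brown bar runs from (188,10) to (115,115) in the crop. The yam slices are light brown and in the pan, at crop (110,60) and (207,111), so the pink discs are not meant.

Measured, with two routes agreeing to 1 mm:
- **Valve axis:** (0.531, -0.152).
- **Lever direction:** 77.8° against 81.5° for the pipe, so about 86° open.
- **Turn needed:** about 41° clockwise.

Moving above the valve.

>>> {"method": "servo_tool", "body": {
  "moves": [
    {"dp": [0.208,-0.106,0],"delta_rot": [0,0,0],"fingers": 0.6},
    {"dp": [0.208,-0.106,0],"delta_rot": [0,0,0],"fingers": 0.6},
    {"dp": [0.208,-0.106,0],"delta_rot": [0,0,0],"fingers": 0.6},
    {"dp": [0.208,-0.106,0],"delta_rot": [0,0,0],"fingers": 0.6},
    {"dp": [0.208,-0.106,0],"delta_rot": [0,0,0],"fingers": 0.6}
  ]
}}

```text
clock: 0.6
position: [0.3879, -0.3349, 0.3036]
ee_rot: [-0.0, 0.976, 0.217, -0.0]
contact_force: [1.2, -0.2, -0.0]
width: 0.051
gripper_force: 0.0
```

>>> {"method": "servo_tool", "body": {
  "moves": [
    {"dp": [0.208,-0.106,0],"delta_rot": [0,0,0],"fingers": 0.6},
    {"dp": [0.208,-0.106,0],"delta_rot": [0,0,0],"fingers": 0.6},
    {"dp": [0.208,-0.106,0],"delta_rot": [0,0,0],"fingers": 0.6},
    {"dp": [0.208,-0.106,0],"delta_rot": [0,0,0],"fingers": 0.6},
    {"dp": [0.208,-0.106,0],"delta_rot": [0,0,0],"fingers": 0.6}
  ]
}}

```text
clock: 1.1
position: [0.5314, -0.1506, 0.3036]
ee_rot: [-0.0, 0.976, 0.217, -0.0]
contact_force: [-0.3, -1.0, 0.2]
width: 0.0515
gripper_force: 0.0
```

>>> {"method": "servo_tool", "body": {
  "moves": [
    {"dp": [0,0,0],"delta_rot": [0,0,-1],"fingers": 0.6},
    {"dp": [0,0,0],"delta_rot": [0,0,-1],"fingers": 0.6},
    {"dp": [0,0,0],"delta_rot": [0,0,-1],"fingers": 0.6},
    {"dp": [0,0,0],"delta_rot": [0,0,-1],"fingers": 0.6},
    {"dp": [0,0,0],"delta_rot": [0,0,-1],"fingers": 0.6}
  ]
}}

```text
clock: 1.6
position: [0.5305, -0.1522, 0.3034]
ee_rot: [-0.0, 0.891, 0.454, -0.0]
contact_force: [-0.8, 0.1, 0.3]
width: 0.0509
gripper_force: 0.0
```

>>> {"method": "servo_tool", "body": {
  "moves": [
    {"dp": [0,0,0],"delta_rot": [0,0,-1],"fingers": 0.6},
    {"dp": [0,0,0],"delta_rot": [0,0,-1],"fingers": 0.6},
    {"dp": [0,0,0],"delta_rot": [0,0,-1],"fingers": 0.6},
    {"dp": [0,0,0],"delta_rot": [0,0,-1],"fingers": 0.6},
    {"dp": [0,0,0],"delta_rot": [0,0,-0.2],"fingers": 0.6}
  ]
}}

```text
clock: 2.1
position: [0.5304, -0.1523, 0.3034]
ee_rot: [-0.0, 0.778, 0.628, -0.0]
contact_force: [-0.6, 1.3, 0.2]
width: 0.0513
gripper_force: 0.0
```

```bash
cat >> h.py <<'E'
from scipy.spatial.transform import Rotation as Ro
def pose():
    s=readout.get_state(); q=s["ee_rot"]; return s,np.array(s["position"]),Ro.from_quat(np.roll(q,-1)).as_matrix()
def show(target=None):
    s,p,R=pose(); print("t",s["clock"],"p",p.round(4),"yaw_y",np.degrees(np.arctan2(R[1,1],R[0,1])).round(2),"z",R[:,2].round(4),"F",s["contact_force"].round(1),"M",s["moment"].round(2),"w",round(s["width"],4),"g",s["gripper_force"])
    if target is not None: print("dp units",(R.T@(np.array(target)-p)/.2).round(3))
E
python3 - <<'E'
from h import *
print(manip.pinch_z); s,pp,R=pose(); show([.531,-.152,.166])
p,d=imaging.get_image("wrist"); H=np.array(imaging.calibration("wrist")["hand_eye"]);K=np.array(imaging.calibration("wrist")["intrinsics"])
cv2.imwrite("pics/w1.png",p[:,:,::-1])
v,u=np.mgrid[0:400,0:640]
c=np.stack([(u-K[0,2])/K[0,0]*d,(v-K[1,2])/K[1,1]*d,d],-1); W=(c@H[:3,:3].T+H[:3,3])@R.T+pp
m=(abs(W[...,2]-.117)<.007)&(abs(W[...,0]-.53)<.06)&(abs(W[...,1]+.18)<.09)&(d>0)
n,l,st,_=cv2.connectedComponentsWithStats(m.astype(np.uint8)); m=l==1+st[1:,4].argmax()
vv,uu=np.nonzero(m);print(uu.min(),uu.max(),vv.min(),vv.max(),np.median(W[m][:,2]))
print(cv2.minAreaRect((W[m][:,:2]*1000).astype(np.float32)))
q=W[m][:,:2]; print(q.mean(0),np.degrees(np.arctan2(*np.linalg.svd(q-q.mean(0),full_matrices=False)[2][0][::-1])))
E
```

```text
0.0539
t 2.1 p [ 0.5304 -0.1523  0.3034] yaw_y -12.16 z [-9.e-04  3.e-04 -1.e+00] F [-0.6  1.3  0.2] M [ 0.03 -0.    0.01] w 0.0513 g 0.0
dp units [0.002 0.003 0.687]
308 328 166 278 0.11690853824857603
((524.3248901367188, -178.7912139892578), (97.10543823242188, 15.92683219909668), 77.40145111083984)
[ 0.52491269 -0.1752944 ] -102.6404116174753
```

View pics/w1.png

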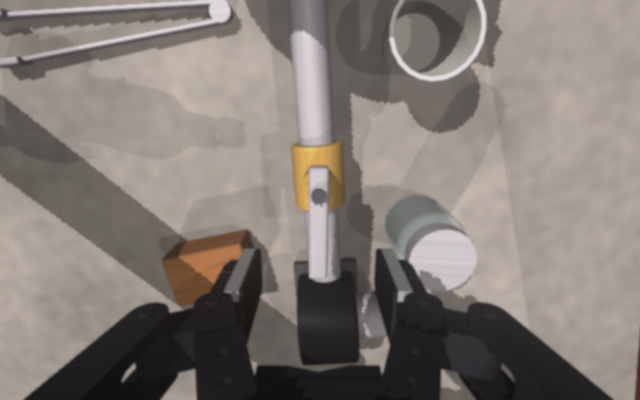

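The wrist view shows the lever straight between the open fingers, x 308–328, y 166–278, bolt at (318,195). It agrees with the top view to 1 mm and 0.4°. The block (210,265) and jar (440,260) are clear of the finger width. Descending and pinching.

>>> {"method": "servo_tool", "body": {
  "moves": [
    {"dp": [0,0,0.2],"delta_rot": [0,0,0],"fingers": 0.6},
    {"dp": [0,0,0.2],"delta_rot": [0,0,0],"fingers": 0.6},
    {"dp": [0,0,0.15],"delta_rot": [0,0,0],"fingers": 0.6},
    {"dp": [0,0,0.13],"delta_rot": [0,0,0],"fingers": 0.6},
    {"dp": [0,0,0],"delta_rot": [0,0,0],"fingers": 0.6}
  ]
}}

```text
clock: 2.65
position: [0.5283, -0.1514, 0.1643]
ee_rot: [-0.004, 0.779, 0.627, -0.002]
contact_force: [-0.6, -0.2, -0.7]
width: 0.0512
gripper_force: 0.0
```

>>> {"method": "servo_tool", "body": {
  "moves": [
    {"dp": [0,0,0],"delta_rot": [0,0,0],"fingers": 0},
    {"dp": [0,0,0],"delta_rot": [0,0,0],"fingers": 0},
    {"dp": [0,0,0],"delta_rot": [0,0,0],"fingers": 0},
    {"dp": [0,0,0],"delta_rot": [0,0,0],"fingers": 0},
    {"dp": [0,0,0],"delta_rot": [0,0,0],"fingers": 0}
  ],
  "force": 60
}}

```text
clock: 3.15
position: [0.5305, -0.1526, 0.1698]
ee_rot: [0.001, 0.778, 0.628, 0.0]
contact_force: [-3.5, -0.8, 7.0]
width: 0.0147
gripper_force: 60.1
```

```bash
python3 -c "
from h import *
show([.531,-.152,.166])"
```

```text
t 3.15 p [ 0.5305 -0.1526  0.1698] yaw_y -12.22 z [ 9.e-04 -1.e-03 -1.e+00] F [-3.5 -0.8  7. ] M [ 0.03  0.63 -0.08] w 0.0147 g 60.08039474487305
dp units [0.003 0.002 0.019]
```

>>> {"method": "servo_tool", "body": {
  "moves": [
    {"dp": [0,0,0],"delta_rot": [0,0,0.5],"fingers": 0},
    {"dp": [0,0,0],"delta_rot": [0,0,0.8],"fingers": 0},
    {"dp": [0,0,0],"delta_rot": [0,0,0.8],"fingers": 0},
    {"dp": [0,0,0],"delta_rot": [0,0,0.8],"fingers": 0},
    {"dp": [0,0,0],"delta_rot": [0,0,0.8],"fingers": 0}
  ]
}}

```text
clock: 3.65
position: [0.5308, -0.1527, 0.1698]
ee_rot: [0.001, 0.881, 0.473, 0.0]
contact_force: [-1.7, -0.4, 5.7]
width: 0.0145
gripper_force: 60.0
```

>>> {"method": "servo_tool", "body": {
  "moves": [
    {"dp": [0,0,0],"delta_rot": [0,0,0.8],"fingers": 0},
    {"dp": [0,0,0],"delta_rot": [0,0,0.8],"fingers": 0},
    {"dp": [0,0,0],"delta_rot": [0,0,0.8],"fingers": 0},
    {"dp": [0,0,0],"delta_rot": [0,0,0.8],"fingers": 0},
    {"dp": [0,0,0],"delta_rot": [0,0,0.3],"fingers": 0}
  ]
}}

```text
clock: 4.15
position: [0.5312, -0.153, 0.1698]
ee_rot: [0.001, 0.95, 0.313, 0.001]
contact_force: [-2.1, -0.2, 4.3]
width: 0.0144
gripper_force: 59.9
```

>>> {"method": "servo_tool", "body": {
  "moves": [
    {"dp": [0,0,0],"delta_rot": [0,0,0],"fingers": 0},
    {"dp": [0,0,0],"delta_rot": [0,0,0],"fingers": 0},
    {"dp": [0,0,0],"delta_rot": [0,0,0],"fingers": 0}
  ]
}}

```text
clock: 4.45
position: [0.5312, -0.153, 0.1698]
ee_rot: [0.001, 0.95, 0.314, 0.001]
contact_force: [-1.9, -0.5, 5.4]
width: 0.0151
gripper_force: 60.0
```

```bash
python3 -c "
from h import *
show([.531,-.152,.166])"
```

```text
t 4.45 p [ 0.5312 -0.153   0.1698] yaw_y -53.43 z [ 0.0024 -0.002  -1.    ] F [-1.9 -0.5  5.4] M [-0.13  0.46 -0.06] w 0.0151 g 60.02006471157074
dp units [ 0.002 -0.005  0.019]
```

Release, rise and measure the lever.

>>> {"method": "servo_tool", "body": {
  "moves": [
    {"dp": [0,0,0],"delta_rot": [0,0,0],"fingers": 0.6},
    {"dp": [0,0,0],"delta_rot": [0,0,0],"fingers": 0.6},
    {"dp": [0,0,0],"delta_rot": [0,0,0],"fingers": 0.6},
    {"dp": [0,0,0],"delta_rot": [0,0,0],"fingers": 0.6}
  ]
}}

```text
clock: 4.85
position: [0.5308, -0.1524, 0.1679]
ee_rot: [0.0, 0.95, 0.314, 0.0]
contact_force: [-0.6, 0.9, 0.1]
width: 0.0509
gripper_force: 0.0
```

>>> {"method": "servo_tool", "body": {
  "moves": [
    {"dp": [0,0,-0.15],"delta_rot": [0,0,0],"fingers": 0.6},
    {"dp": [0,0,-0.2],"delta_rot": [0,0,0],"fingers": 0.6},
    {"dp": [0,0,-0.2],"delta_rot": [0,0,0],"fingers": 0.6},
    {"dp": [0,0,-0.15],"delta_rot": [0,0,0],"fingers": 0.6},
    {"dp": [0,0,-0.15],"delta_rot": [0,0,0],"fingers": 0.6}
  ]
}}

```text
clock: 5.35
position: [0.5307, -0.1523, 0.3395]
ee_rot: [0.0, 0.95, 0.314, 0.0]
contact_force: [0.4, 0.1, -0.3]
width: 0.0511
gripper_force: 0.0
```

>>> {"method": "servo_tool", "body": {
  "moves": [
    {"dp": [0,0,-0.1],"delta_rot": [0,0,0],"fingers": 0.6},
    {"dp": [0,0,0],"delta_rot": [0,0,0],"fingers": 0.6},
    {"dp": [0,0,0],"delta_rot": [0,0,0],"fingers": 0.6}
  ]
}}

```text
clock: 5.65
position: [0.5305, -0.1523, 0.3574]
ee_rot: [-0.0, 0.95, 0.314, -0.0]
contact_force: [-0.9, 0.2, -0.2]
width: 0.0511
gripper_force: 0.0
```

```bash
cat > m.py <<'E'
from h import *
s,pp,R=pose(); show()
p,d=imaging.get_image("wrist"); C=imaging.calibration("wrist");H=np.array(C["hand_eye"]);K=np.array(C["intrinsics"])
cv2.imwrite("pics/w2.png",p[:,:,::-1])
v,u=np.mgrid[0:400,0:640]
c=np.stack([(u-K[0,2])/K[0,0]*d,(v-K[1,2])/K[1,1]*d,d],-1); W=(c@H[:3,:3].T+H[:3,3])@R.T+pp
def big(m):
    n,l,st,_=cv2.connectedComponentsWithStats(m.astype(np.uint8)); return l==1+st[1:,4].argmax()
def line(m):
    q=W[m][:,:2]; print(len(q),cv2.minAreaRect((q*1000).astype(np.float32)),"svd",np.degrees(np.arctan2(*np.linalg.svd(q-q.mean(0),full_matrices=False)[2][0][::-1]))%180)
m=big((abs(W[...,2]-.117)<.007)&(np.hypot(W[...,0]-.53,W[...,1]+.15)<.085)&(d>0)); print("lever",np.median(W[m][:,2])); line(m)
# pipe sides: median centreline of pipe points above z .035, between pot and valve
m=(W[...,2]>.035)&(W[...,2]<.075)&(W[...,1]>-.115)&(W[...,1]<-.02)&(abs(W[...,0]-.545)<.04)&(d>0); print("pipe"); line(big(m))
z=np.load("top0.npz"); T=cloud("top",z["d"]); h=cv2.cvtColor(z["p"],cv2.COLOR_RGB2HSV); T0=T
W=T
u=np.mgrid[0:400,0:640][1]
b=(W[...,2]>.238)&(W[...,2]<.26)&(np.hypot(W[...,0]-.577,W[...,1]-.133)<.06)&(h[...,2]<150)
print("bar"); line(big(b)); print(np.median(W[b][:,2]))
E
python3 m.py
```

```text
t 5.65 p [ 0.5305 -0.1523  0.3574] yaw_y -53.46 z [-2.e-04  1.e-04 -1.e+00] F [-0.9  0.2 -0.2] M [ 0.04  0.06 -0.02] w 0.0511 g 0.0
lever 0.11694320310272452
1579 ((509.47369384765625, -168.70838928222656), (96.65757751464844, 15.397932052612305), 36.200557708740234) svd 36.17677338536012
pipe
3022 ((543.2266845703125, -67.09941101074219), (100.07540893554688, 33.89793014526367), 81.56463623046875) svd 80.22597312955845
bar
251 ((575.9253540039062, 132.18295288085938), (17.150802612304688, 114.4206314086914), 53.94150161743164) svd 144.04939018501275
0.24800076343219288
```

View pics/w2.png

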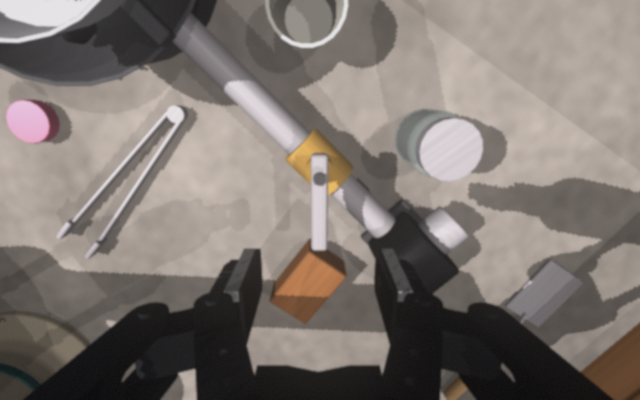

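The wrist view shows the lever at x 310–328, y 153–250 with the block and jar untouched. Lever is at 36.2° and pipe at 81.5°, so the valve is at 45.3°, half open. The pan's bar is centred at (0.576, 0.132), runs at 144°, and its top is at z 0.248 as expected. Moving over the pan, turning the tool's y to 54°.

>>> {"method": "servo_tool", "body": {
  "moves": [
    {"dp": [0.147,-0.144,-0.015],"delta_rot": [0,0,0],"fingers": 0.6},
    {"dp": [0.147,-0.144,-0.015],"delta_rot": [0,0,0],"fingers": 0.6},
    {"dp": [0.147,-0.144,-0.015],"delta_rot": [0,0,0],"fingers": 0.6},
    {"dp": [0.147,-0.144,-0.015],"delta_rot": [0,0,0],"fingers": 0.6},
    {"dp": [0.147,-0.144,-0.015],"delta_rot": [0,0,0],"fingers": 0.6}
  ]
}}

```text
clock: 6.2
position: [0.5625, 0.0524, 0.3709]
ee_rot: [-0.001, 0.95, 0.313, -0.002]
contact_force: [1.4, 0.0, -0.1]
width: 0.0513
gripper_force: 0.0
```

>>> {"method": "servo_tool", "body": {
  "moves": [
    {"dp": [0.147,-0.144,-0.015],"delta_rot": [0,0,0],"fingers": 0.6},
    {"dp": [0.147,-0.144,-0.015],"delta_rot": [0,0,0],"fingers": 0.6},
    {"dp": [0,0,0],"delta_rot": [0,0,-1],"fingers": 0.6},
    {"dp": [0,0,0],"delta_rot": [0,0,-1],"fingers": 0.6},
    {"dp": [0,0,0],"delta_rot": [0,0,-1],"fingers": 0.6}
  ]
}}

```text
clock: 6.7
position: [0.5755, 0.1327, 0.3764]
ee_rot: [-0.001, 0.891, 0.454, -0.002]
contact_force: [0.6, 0.0, -0.5]
width: 0.0514
gripper_force: 0.0
```

>>> {"method": "servo_tool", "body": {
  "moves": [
    {"dp": [0,0,0],"delta_rot": [0,0,-1],"fingers": 0.6},
    {"dp": [0,0,0],"delta_rot": [0,0,-1],"fingers": 0.6},
    {"dp": [0,0,0],"delta_rot": [0,0,-1],"fingers": 0.6},
    {"dp": [0,0,0],"delta_rot": [0,0,-1],"fingers": 0.6},
    {"dp": [0,0,0],"delta_rot": [0,0,-1],"fingers": 0.6}
  ]
}}

```text
clock: 7.2
position: [0.5755, 0.132, 0.3765]
ee_rot: [-0.001, 0.751, 0.66, -0.002]
contact_force: [-0.2, 0.4, 0.1]
width: 0.0514
gripper_force: 0.0
```

>>> {"method": "servo_tool", "body": {
  "moves": [
    {"dp": [0,0,0],"delta_rot": [0,0,-1],"fingers": 0.6},
    {"dp": [0,0,0],"delta_rot": [0,0,-1],"fingers": 0.6},
    {"dp": [0,0,0],"delta_rot": [0,0,-1],"fingers": 0.6},
    {"dp": [0,0,0],"delta_rot": [0,0,-1],"fingers": 0.6},
    {"dp": [0,0,0],"delta_rot": [0,0,-1],"fingers": 0.6}
  ]
}}

```text
clock: 7.7
position: [0.5755, 0.132, 0.3765]
ee_rot: [-0.002, 0.565, 0.825, -0.001]
contact_force: [-0.4, -0.3, 0.9]
width: 0.0512
gripper_force: 0.0
```

>>> {"method": "servo_tool", "body": {
  "moves": [
    {"dp": [0,0,0],"delta_rot": [0,0,-1],"fingers": 0.6},
    {"dp": [0,0,0],"delta_rot": [0,0,-1],"fingers": 0.6},
    {"dp": [0,0,0],"delta_rot": [0,0,-1],"fingers": 0.6},
    {"dp": [0,0,0],"delta_rot": [0,0,-1],"fingers": 0.6},
    {"dp": [0,0,0],"delta_rot": [0,0,-1],"fingers": 0.6}
  ]
}}

```text
clock: 8.2
position: [0.5755, 0.132, 0.3765]
ee_rot: [-0.002, 0.343, 0.939, -0.001]
contact_force: [0.3, -0.2, -0.0]
width: 0.0508
gripper_force: 0.0
```

>>> {"method": "servo_tool", "body": {
  "moves": [
    {"dp": [0,0,0],"delta_rot": [0,0,-0.8],"fingers": 0.6},
    {"dp": [0,0,0],"delta_rot": [0,0,0],"fingers": 0.6},
    {"dp": [0,0,0],"delta_rot": [0,0,0],"fingers": 0.6}
  ]
}}

```text
clock: 8.5
position: [0.5757, 0.132, 0.3774]
ee_rot: [-0.001, 0.308, 0.951, -0.001]
contact_force: [-0.4, -1.0, -0.8]
width: 0.0508
gripper_force: 0.0
```

```bash
cat > b.py <<'E'
from h import *
s,pp,R=pose(); show([.576,.1322,.294])
p,d=imaging.get_image("wrist"); C=imaging.calibration("wrist");H=np.array(C["hand_eye"]);K=np.array(C["intrinsics"])
cv2.imwrite("pics/w3.png",p[:,:,::-1])
v,u=np.mgrid[0:400,0:640]
c=np.stack([(u-K[0,2])/K[0,0]*d,(v-K[1,2])/K[1,1]*d,d],-1); W=(c@H[:3,:3].T+H[:3,3])@R.T+pp
h=cv2.cvtColor(p,cv2.COLOR_RGB2HSV)
m=(abs(W[...,2]-.248)<.006)&(np.hypot(W[...,0]-.576,W[...,1]-.132)<.08)&(d>0)&(h[...,1]>90)
n,l,st,_=cv2.connectedComponentsWithStats(m.astype(np.uint8)); i=1+st[1:,4].argmax(); m=l==i; print(st[i])
q=W[m]; print(np.median(q[:,2]),cv2.minAreaRect((q[:,:2]*1000).astype(np.float32)),np.degrees(np.arctan2(*np.linalg.svd(q[:,:2]-q[:,:2].mean(0),full_matrices=False)[2][0][::-1]))%180)
m=(abs(W[...,2]-.1885)<.005)&(np.hypot(W[...,0]-.576,W[...,1]-.132)<.13)&(d>0);print("rim",m.sum(),cv2.minEnclosingCircle((W[m][:,:2]*1000).astype(np.float32)))
E
python3 b.py
```

```text
t 8.5 p [0.5757 0.132  0.3774] yaw_y 54.16 z [-2.6e-03 -3.0e-04 -1.0e+00] F [-0.4 -1.  -0.8] M [0.07 0.01 0.04] w 0.0508 g 0.0
dp units [-0.002  0.002  0.417]
[ 305  143   23  147 2913]
0.24901588785276293 ((575.3700561523438, 131.04611206054688), (13.491617202758789, 96.09259796142578), 54.149539947509766) 143.04649134956563
rim 5147 ((578.5870971679688, 132.5733642578125), 106.33875274658203)
```

View pics/w3.png

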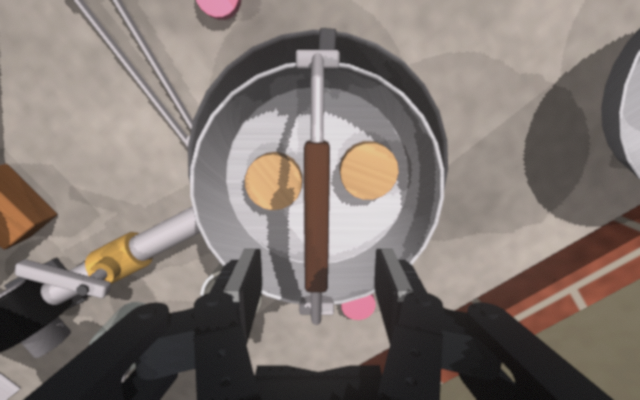

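The wrist view shows the bar between the fingers at x 305–328, y 143–290. The two light-brown yam slices are in the pan at (272,181) and (369,171); the pink discs are outside it. Descending and gripping.

>>> {"method": "servo_tool", "body": {
  "moves": [
    {"dp": [0,0,0.13],"delta_rot": [0,0,0],"fingers": 0.6},
    {"dp": [0,0,0.13],"delta_rot": [0,0,0],"fingers": 0.6},
    {"dp": [0,0,0.1],"delta_rot": [0,0,0],"fingers": 0.6},
    {"dp": [0,0,0.05],"delta_rot": [0,0,0],"fingers": 0.6},
    {"dp": [0,0,0],"delta_rot": [0,0,0],"fingers": 0.6}
  ]
}}

```text
clock: 9.05
position: [0.5753, 0.132, 0.2953]
ee_rot: [-0.002, 0.307, 0.952, -0.001]
contact_force: [-0.1, 0.9, 0.7]
width: 0.0511
gripper_force: 0.0
```

>>> {"method": "servo_tool", "body": {
  "moves": [
    {"dp": [0,0,0],"delta_rot": [0,0,0],"fingers": 0.35},
    {"dp": [0,0,0],"delta_rot": [0,0,0],"fingers": 0.3},
    {"dp": [0,0,0],"delta_rot": [0,0,0],"fingers": 0.25},
    {"dp": [0,0,0],"delta_rot": [0,0,0],"fingers": 0.2},
    {"dp": [0,0,0],"delta_rot": [0,0,0],"fingers": 0.1}
  ],
  "force": 40
}}

```text
clock: 9.55
position: [0.5758, 0.1312, 0.2978]
ee_rot: [0.001, 0.307, 0.952, -0.001]
contact_force: [-2.3, -4.1, 3.9]
width: 0.0153
gripper_force: 40.6
```

>>> {"method": "servo_tool", "body": {
  "moves": [
    {"dp": [0,0,0],"delta_rot": [0,0,0],"fingers": 0},
    {"dp": [0,0,0],"delta_rot": [0,0,0],"fingers": 0},
    {"dp": [0,0,0],"delta_rot": [0,0,0],"fingers": 0},
    {"dp": [0,0,0],"delta_rot": [0,0,0],"fingers": 0}
  ],
  "force": 70
}}

```text
clock: 9.95
position: [0.5758, 0.1312, 0.2979]
ee_rot: [0.001, 0.307, 0.952, -0.001]
contact_force: [-1.9, -5.5, 6.1]
width: 0.0148
gripper_force: 69.3
```

```bash
python3 -c "
from h import *
show([.576,.132,.294])"
```

```text
t 9.95 p [0.5758 0.1312 0.2979] yaw_y 54.24 z [ 6.0e-04 -1.9e-03 -1.0e+00] F [-1.9 -5.5  6.1] M [-0.76  0.38 -0.1 ] w 0.0148 g 69.29167985916138
dp units [0.002 0.004 0.019]
```

>>> {"method": "servo_tool", "body": {
  "moves": [
    {"dp": [0,0,-0.01],"delta_rot": [0,0,0],"fingers": 0},
    {"dp": [0,0,-0.02],"delta_rot": [0,0,0],"fingers": 0},
    {"dp": [0,0,-0.03],"delta_rot": [0,0,0],"fingers": 0},
    {"dp": [0,0,-0.03],"delta_rot": [0,0,0],"fingers": 0},
    {"dp": [0,0,-0.03],"delta_rot": [0,0,0],"fingers": 0}
  ]
}}

```text
clock: 10.45
position: [0.576, 0.1323, 0.3211]
ee_rot: [-0.0, 0.307, 0.952, 0.0]
contact_force: [0.3, -0.1, -4.3]
width: 0.0147
gripper_force: 68.3
```

```bash
python3 -c "
from h import *
show()"
```

```text
t 10.45 p [0.576  0.1323 0.3211] yaw_y 54.27 z [-2.e-04  2.e-04 -1.e+00] F [ 0.3 -0.1 -4.3] M [-0.    0.06  0.05] w 0.0147 g 68.30551743507385
```

>>> {"method": "servo_tool", "body": {
  "moves": [
    {"dp": [0,0,-0.03],"delta_rot": [0,0,0],"fingers": 0},
    {"dp": [0,0,-0.04],"delta_rot": [0,0,0],"fingers": 0},
    {"dp": [0,0,-0.04],"delta_rot": [0,0,0],"fingers": 0},
    {"dp": [0,0,-0.04],"delta_rot": [0,0,0],"fingers": 0},
    {"dp": [0,0,-0.04],"delta_rot": [0,0,0],"fingers": 0}
  ]
}}

```text
clock: 10.95
position: [0.576, 0.1321, 0.3597]
ee_rot: [0.0, 0.307, 0.952, 0.0]
contact_force: [0.0, -0.4, -4.1]
width: 0.0148
gripper_force: 68.3
```

>>> {"method": "servo_tool", "body": {
  "moves": [
    {"dp": [0,0,-0.04],"delta_rot": [0,0,0],"fingers": 0},
    {"dp": [0,0,-0.03],"delta_rot": [0,0,0],"fingers": 0},
    {"dp": [0,0,-0.02],"delta_rot": [0,0,0],"fingers": 0},
    {"dp": [0,0,-0.005],"delta_rot": [0,0,0],"fingers": 0},
    {"dp": [0,0,0],"delta_rot": [0,0,0],"fingers": 0}
  ]
}}

```text
clock: 11.45
position: [0.5759, 0.1321, 0.3778]
ee_rot: [-0.0, 0.307, 0.952, -0.0]
contact_force: [-0.3, 1.1, -5.2]
width: 0.0148
gripper_force: 68.3
```

>>> {"method": "servo_tool", "body": {
  "moves": [
    {"dp": [0,0,0],"delta_rot": [0,0,0],"fingers": 0},
    {"dp": [0,0,0],"delta_rot": [0,0,0],"fingers": 0},
    {"dp": [0,0,0],"delta_rot": [0,0,0],"fingers": 0},
    {"dp": [0,0,0],"delta_rot": [0,0,0],"fingers": 0}
  ]
}}

```text
clock: 11.85
position: [0.5759, 0.1321, 0.3777]
ee_rot: [-0.0, 0.307, 0.952, -0.0]
contact_force: [0.2, -0.4, -4.8]
width: 0.0148
gripper_force: 68.3
```

Run:
```python
from h import *
show()
p,d=imaging.get_image("side"); a=cv2.resize(p[130:290,230:430],None,fx=3.5,fy=3.5,interpolation=cv2.INTER_CUBIC); cv2.imwrite("pics/s2.png",a[:,:,::-1])
def level(W,h,d,n):
    m=(W[...,2]>.255)&(W[...,2]<.282)&(np.hypot(W[...,0]-.576,W[...,1]-.132)<.108)&(np.hypot(W[...,0]-.576,W[...,1]-.132)>.09)&(d>0)&(h[...,1]<60)
    q=W[m]; A=np.c_[q[:,:2]-[.576,.132],np.ones(len(q))]
    if len(q)>10: print(n,len(q),"plane slope,z",np.linalg.lstsq(A,q[:,2],rcond=None)[0].round(4),"centre",cv2.minEnclosingCircle((q[:,:2]*1000).astype(np.float32)))
    m=(W[...,2]>.225)&(W[...,2]<.27)&(np.hypot(W[...,0]-.576,W[...,1]-.132)<.08)&(d>0)&(h[...,1]>90)&(h[...,0]>8)&(h[...,0]<25)&(h[...,2]>120)
    k,l,st,ce=cv2.connectedComponentsWithStats(m.astype(np.uint8))
    for i in range(1,k):
        if st[i,4]>40: print(n,"yam",st[i,4],ce[i].round(),np.median(W[l==i],0).round(3))
level(cloud("side",d),cv2.cvtColor(p,cv2.COLOR_RGB2HSV),d,"side")
s,pp,R=pose()
p,d=imaging.get_image("wrist"); C=imaging.calibration("wrist");H=np.array(C["hand_eye"]);K=np.array(C["intrinsics"])
v,u=np.mgrid[0:400,0:640]
c=np.stack([(u-K[0,2])/K[0,0]*d,(v-K[1,2])/K[1,1]*d,d],-1); W=(c@H[:3,:3].T+H[:3,3])@R.T+pp
level(W,cv2.cvtColor(p,cv2.COLOR_RGB2HSV),d,"wrist")
```

```text
t 11.85 p [0.5759 0.1321 0.3777] yaw_y 54.26 z [-4.e-04 -1.e-04 -1.e+00] F [ 0.2 -0.4 -4.8] M [-0.01 -0.01 -0.06] w 0.0148 g 68.34668755531311
side 380 plane slope,z [-0.007   0.0171  0.2663] centre ((574.1852416992188, 130.52069091796875), 107.06117248535156)
side yam 43 [321. 201.] [0.539 0.098 0.243]
side yam 102 [299. 210.] [0.588 0.178 0.243]
wrist 16934 plane slope,z [-0.0279  0.0183  0.2641] centre ((573.0525512695312, 133.62466430664062), 102.29530334472656)
wrist yam 4641 [387. 195.] [0.59  0.176 0.242]
wrist yam 4416 [259. 210.] [0.551 0.104 0.242]
```

View pics/s2.png

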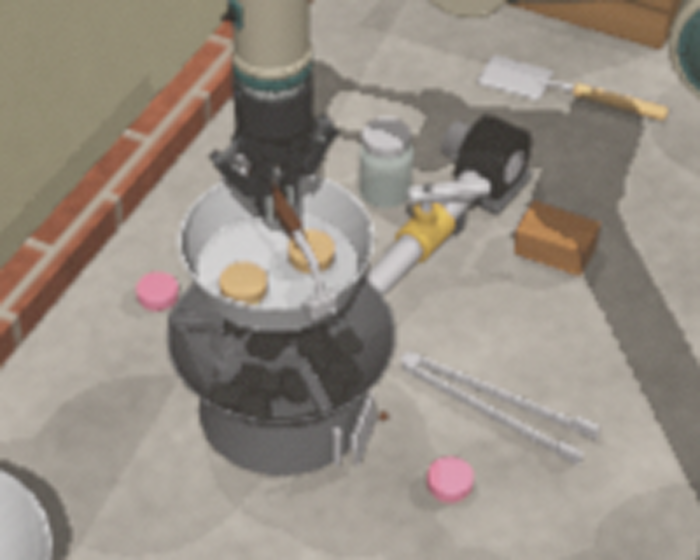

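The side crop shows the pan lifted clear of the pot with both yam slices in it, at (245,282) and (312,250). The tongs, block, jar and lever look undisturbed. The yam tops are at equal height, 0.242. I'll do a last level check on the pan floor, and hand in if it is good.

Run:
```python
from h import *
s,pp,R=pose()
p,d=imaging.get_image("wrist"); C=imaging.calibration("wrist");H=np.array(C["hand_eye"]);K=np.array(C["intrinsics"])
v,u=np.mgrid[0:400,0:640]
c=np.stack([(u-K[0,2])/K[0,0]*d,(v-K[1,2])/K[1,1]*d,d],-1); W=(c@H[:3,:3].T+H[:3,3])@R.T+pp
h=cv2.cvtColor(p,cv2.COLOR_RGB2HSV)
m=(W[...,2]>.21)&(W[...,2]<.234)&(np.hypot(W[...,0]-.576,W[...,1]-.132)<.075)&(d>0)&(h[...,1]<60)
q=W[m]; A=np.c_[q[:,:2]-[.576,.132],np.ones(len(q))]
f=np.linalg.lstsq(A,q[:,2],rcond=None)[0]; print(len(q),f,np.degrees(np.hypot(*f[:2])))
if np.hypot(*f[:2])<.03 and .21<f[2]<.23: print(manip.sign_off())
```

```text
15967 [-0.00150773 -0.00171793  0.22416923] 0.1309624109764385
the job is handed in; nothing more can be done
None
```

The job is handed in: the valve was turned clockwise to half open (measured 45.3°), and the pan was then lifted about 8 cm by its grip and held level (within 0.2°) and still above the pot, with both yam slices in it.

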